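# Close the hand mould and hold it pressed

## Robot

A 6-joint arm with a two-finger parallel gripper is mounted at the origin on a cart in front of the work surface, level with it; the furniture and walls round the work are solid. World frame = base frame: x ahead of the robot, y to its left, z up, the work surface at z = 0. Lengths are in m, angles in rad, forces in N, time in s.
With the tool pointing down it reaches from about 0.4 to 0.825 m from the base axis. Payload 7 kg.
Tool frame: the origin (TCP) lies on the centre line of the jaws, within the pads' length; the fingertips stand tip_reach ahead of it and the grasp point (between the pads) is the TCP (tip_reach is the distance from the TCP to the fingertips, in m); z points along the fingers, y is the line along which they close (so a half turn about z gives the same grasp; the last joint's range is limited). The gripper opens to 88 mm and grips with 3 to 60 N. Pads are 19 mm wide; open, the fingers measure 130 mm over their backs; the gripper's body (78 mm by 193 mm) begins 47 mm behind the grasp point.
Start: joints at [1.492, 0.359, 0.012, 0, -1.224, -0.288], TCP at [0.242, 0.63, 0.246] pointing down, gripper open.
Joint ranges: [-3.07, 3.07], [-1.43, 2.12], [-1.02, 1.25], [-3.03, 1.67], [-3.05, -0], [-3.03, 3.03]. Speed limits (rad/s): [2.39, 2.39, 3.01, 3.14, 3.14, 3.14].

## Interface

Orientations are given as [roll, pitch, yaw] about the fixed x, y, z axes, in that order (R = Rz(yaw) Ry(pitch) Rx(roll)).
In Python, from station import get_state, grab_frame, calibration, job_done, find_in, mark_of, tip_reach gives the robot as it stands.
- The arm moves only by the shell command python3 -m handwheel 'ROWS' [OPENING] [FORCE]. ROWS is JSON, a list of rows, each an object with "delta_pos": the shift along the world's x, y, z in units of 30 mm (1.0 is 30 mm), a list of three; "dr": the turn, a rotation vector about the world's x, y, z in degrees, a list of three. In form: [{"delta_pos": [tx, ty, tz], "dr": [rx, ry, rz]}, ...]. A call has 1 to 10 rows; each row shifts and turns the commanded pose from where the row before left it; what a row does not reach is not made up. A row lasts 1/10 s, in which the tool goes at most 50 mm and 8.59 degrees, less where a joint would pass 70% of its speed; a pose out of reach is approached as far as the arm can. A call is refused whole if a number of a shift passes 1 or a number of a turn 8.59, either way. A call with a gripper value outside its range is refused whole. OPENING is the closure, from -1 (fully open) to 1 (shut), set as the call begins (- or left out, the last holds). The fingers move at their own pace and stop on an object; FORCE is the grip in N (left out, the last holds). Time passes only in rows, so rows that do not move let the fingers close. It gives the time, the measured TCP pose, the force, the opening and the grip force at its end, in the units of the state.
- get_state(): the state, without advancing time (a new reading comes with each control period).
- grab_frame(name): name is "scene" or "top"; returns the picture (384x512x3 uint8, red, green, blue); there is no depth.
- calibration(name): a dict with "fx", "fy", "cx", "cy" (pixels), "extrinsics" (4x4, takes a point from world to camera coordinates). Camera axes: x right, y down, z forward; pixel columns grow to the right and rows downward; lengths in m; the calibration is good to about 2 mm. A picture is of the moment at which its call begins. calibration takes no time and is no camera call.
- job_done(): hands the job in; it is judged then, once.
Trained networks look in the newest picture that a camera, given by its name, has taken for a name from the list of things; names that differ only in an ending like _2 or _b are one class to them, and where a whole thing is asked for, a point or a joint stands for the part that bears it (a point fixed in the world has none). Each returns a list of dicts, best first, with "conf" (0 to 1); they miss things now and then, are a little off and sometimes report something else, mostly with a low value. They report only what shows in the picture. A call takes as long as a camera call.
- find_in(camera, query): "location" ([column, row] in pixels, amid what is visible of it).
- mark_of(camera, query): "location" ([column, row] in pixels: a listed point, or the origin of a listed thing).
The state is a dict: "t": time; "q": joint angles; "qd": joint speeds; "joint_efforts": joint torques, N m; "eef_pos": TCP position; "ee_rot": TCP orientation; "force": force on the tool from outside, world axes, zero at the start; "moment": the same for the moment, N m; "width": finger opening in m; "gripper_force": force on a finger pad.
Only numpy, scipy, OpenCV 4.12 (cv2) and the standard library are available. Lean on these libraries where they do the work, as an engineer would, in place of code of your own. Each camera call takes 0.05 s, during which the arm holds its last target. There are 200 camera calls.

## Task

Turn the crank of the moulding fixture clockwise until the shuttle has come all the way out from under its hood to the end stop. Then set the loose upper mould half onto the two dowels of the lower half, the right way round, so that the faces meet, and press down until the sprung lower half has sunk about 5 mm, well short of the 10 mm at which it bottoms. Finish while holding it pressed like that, not letting go, and leave the other things on the bench where they are.

Things in the scene. Friction and masses are not known exactly. Their poses are not given: they have to be found in the camera images.
- fixture: Moulding fixture, fixed to the bench: steel base plate 128 x 195 mm with an aluminium hood (118 x 72 mm, top 67 mm above the bench) and a grey gearbox with a crank. Origin on the bench under the shuttle's track, fixture x across the track, y along it; the shuttle comes out from under the hood along fixture -y. In the fixture frame the hood covers y -32 to +40 mm, the crank shaft is at y +58 mm. The shuttle centre runs from y +5 mm to y -75 mm.
- crank_axis (a point): Point on the crank's vertical turning axis, 100 mm above the bench (height of the handle's middle).
- crank_handle (a point): Middle of the crank's upright black handle: a freely spinning sleeve 16 mm in diameter and 40 mm tall (79 to 119 mm above the bench), 40 mm from the crank's axis, on a crank arm whose top is 76 mm above the bench. It can be pinched from above and led round the circle with the gripper keeping its direction; the resistance is about 2 N at the handle.
- crank (a joint): Crank angle in rad, growing clockwise seen from above; at 0 (and after each full turn) the handle lies from the axis toward fixture +y. Starts between 0 and 1.2; the end stop is at 12.57 (two turns). It stays where it is left.
- shuttle (a joint): Travel of the shuttle in m, geared to the crank at 6.37 mm per rad: 0 = fully under the hood, 0.080 = fully out at the end stop.
- lower_face (a point): Centre of the parting (top) face of the lower mould half, a steel block 84 x 52 x 18 mm carried on springs by the shuttle, with a connector lying in its groove. The face is 49 mm above the bench when not pressed. Site axes: x along the 84 mm length, toward the end with the lug; z up. Two upright dowels with tapered tips rise 11 mm from the face: the thick one, 12 mm in diameter, at x +30, y +14 mm; the thin one, 8 mm, at x -30, y -14 mm.
- lower_lug (a point): On the lower half's lug (a tab 16 mm wide that sticks out 10 mm at the thick dowel's end): its outer end at the height of the parting face, 50 mm from the face centre along x.
- lower_mould (a joint): How far the lower half is pressed down on its springs, m: 0 = up (springs preloaded; the upper half's weight alone does not sink it), 0.010 = bottomed. Pressing 5 mm takes about 9 to 11 N of push, with 1.5 N more per mm.
- upper_mould: Loose upper mould half, steel, about 0.25 kg (varies), lying on the bench parting face down: plate 84 x 52 x 18 mm with a lug like the lower half's at its +x end and a grip block on top, 40 mm along x, 18 mm along y, from 18 to 48 mm above the underside. Origin at the centre of the underside (the parting face), x along the 84 mm length toward the lug, z up. Through holes for the dowels: 13.6 mm at x +30, y +14 mm and 9.6 mm at x -30, y -14 mm; it seats only with lug over lug.
- upper_lug (a point): Outer end of the upper half's lug at the underside, 50 mm from its centre along x.
- upper_grip (a point): Middle of the grip block of the upper half, on its axis 35 mm above the underside.
- pin_gauge: Bystander: metal pin gauge 13 x 78 x 13 mm lying on the bench near the robot. Leave it alone.
- side_cutters: Bystander: side cutters with blue grips, 48 x 126 x 13 mm, on the bench. Leave alone.
- screwdriver: Bystander: small screwdriver with a yellow handle, 24 x 159 x 23 mm, on the bench near the upper mould half. Leave alone.

How it is judged:
On the way, in this order (a step that is already met when the one before it is completed fails the run):
1. the shuttle is wound out to its end stop (value of joint shuttle above 0.076 m), for 0.2 s.
2. the upper half sits on the dowels, faces together, lug over lug (distance between upper_mould and lower_face below 0.003 m and distance between upper_lug and lower_lug below 0.004 m), for 0.2 s.
At the end, for the whole second after the job is handed in: Shuttle within 4 mm of its end stop; upper half seated on the dowels (face centres within 3 mm, lug ends within 4 mm); the robot, touching the upper half, presses it so that the lower half has sunk 3 to 8 mm, with more than 4 N between the upper half and the fixture (all of step 2 and value of joint shuttle above 0.076 m and value of joint lower_mould between 0.003 and 0.008 m and contact force between upper_mould and fixture above 4 N and contact force between any of the arm, the fingers and upper_mould above 2 N); the arm keeps its last pose, push and grip.
It fails at once if a bystander was shifted more than 3 cm (distance of any of pin_gauge, side_cutters, screwdriver from where it was at the start of the episode above 0.03 m).
It also fails if it takes over 64 s, if anything falls off the work surface, if the arm or the gripper's body presses on something with over 40 N, if the wrist force passes 120 N, or if a joint passes its speed limit or range.

## Working session

There is one attempt and no reset: what is moved stays moved. The work goes in short steps, Python scripts to look and compute and a shell command to move; the robot and the scene stay as the last step left them, time stands still between calls to the robot, and variables do not carry over. Pictures are saved under pics/ and viewed, at most 10 in all, crops included, and the job is handed in when it is done.

```bash
mkdir -p pics; ls; cat > h.py <<'E'
import numpy as np,cv2
from station import *
def ray(cam,uv,z):
    c=calibration(cam);E=np.array(c["extrinsics"]);R=E[:3,:3];t=E[:3,3]
    d=R.T@np.array([(uv[0]-c["cx"])/c["fx"],(uv[1]-c["cy"])/c["fy"],1]);o=-R.T@t
    return o+d*(z-o[2])/d[2]
def proj(cam,p):
    c=calibration(cam);E=np.array(c["extrinsics"]);q=E[:3,:3]@np.array(p)+E[:3,3]
    return np.array([c["fx"]*q[0]/q[2]+c["cx"],c["fy"]*q[1]/q[2]+c["cy"]])
E
python3 - <<'E'
from h import *
np.set_printoptions(precision=4,suppress=True)
s=get_state();print(s,tip_reach)
H=dict(fixture=0,crank_axis=.1,crank_handle=.1,upper_mould=0,upper_lug=0,upper_grip=.035,pin_gauge=.006,side_cutters=.006,screwdriver=.01)
for cam in("top","scene"):
    im=grab_frame(cam);cv2.imwrite(f"pics/{cam}0.png",im[:,:,::-1])
    E=np.array(calibration(cam)["extrinsics"]);print(cam,-E[:3,:3].T@E[:3,3])
    for n,z in H.items():
        for r in mark_of(cam,n)[:2]: print(n,np.round(r["location"]),round(r["conf"],2),ray(cam,r["location"],z))
E
```

```text
pics
{'t': 0.0, 'q': array([ 1.4921,  0.3594,  0.011 , -0.0004, -1.2241, -0.2881]), 'qd': array([-0.0006,  0.0002,  0.0005, -0.0021,  0.0005, -0.0015]), 'joint_efforts': array([ -0.0023, -58.2707,  29.3049,   6.997 ,   0.0068,  -0.0002]), 'eef_pos': array([0.2419, 0.6297, 0.2446]), 'ee_rot': array([ 3.1399, -0.0001, -0.3669]), 'force': array([-0.9771, -0.3226, -0.9142]), 'moment': array([-0.018 , -0.0072, -0.0147]), 'gripper_force': 0.0, 'width': 0.08779450730816632} 0.019
top [0.1979 0.124  1.3706]
fixture [201. 175.] 0.69 [0.5443 0.2578 0.    ]
crank_axis [182. 164.] 0.82 [0.5577 0.3056 0.1   ]
crank_handle [171. 163.] 0.38 [0.5635 0.3401 0.1   ]
upper_mould [343. 196.] 0.92 [ 0.4402 -0.2097  0.    ]
upper_lug [342. 184.] 0.57 [ 0.4816 -0.209   0.    ]
upper_grip [342. 197.] 0.74 [ 0.4323 -0.1974  0.035 ]
pin_gauge [225. 237.] 0.65 [0.3306 0.1882 0.006 ]
side_cutters [161. 237.] 0.63 [0.344  0.3947 0.006 ]
screwdriver [340. 228.] 0.67 [ 0.3333 -0.1836  0.01  ]
scene [-0.139  -0.7179  0.6394]
fixture [252. 181.] 0.67 [0.5517 0.2635 0.    ]
fixture [202. 216.] 0.63 [0.3145 0.1801 0.    ]
crank_axis [244. 151.] 0.82 [0.5442 0.2881 0.1   ]
crank_handle [242. 144.] 0.63 [0.5738 0.3441 0.1   ]
upper_mould [331. 270.] 0.87 [ 0.4342 -0.2098  0.    ]
upper_lug [344. 258.] 0.63 [ 0.4914 -0.1967  0.    ]
upper_grip [330. 253.] 0.88 [ 0.4449 -0.1925  0.035 ]
pin_gauge [202. 216.] 0.52 [0.3125 0.1705 0.006 ]
side_cutters [173. 186.] 0.44 [0.3283 0.3831 0.006 ]
screwdriver [294. 283.] 0.81 [ 0.3318 -0.1963  0.01  ]
```

```bash
python3 - <<'E'
import cv2,numpy as np
a=cv2.imread("pics/top0.png")[130:260,140:380];b=cv2.imread("pics/scene0.png")[110:310,150:390]
cv2.imwrite("pics/a.png",cv2.resize(a,(800,433),interpolation=cv2.INTER_CUBIC))
cv2.imwrite("pics/b.png",cv2.resize(b,(720,600),interpolation=cv2.INTER_CUBIC))
E
```

```text
(no output)
```

View pics/a.png

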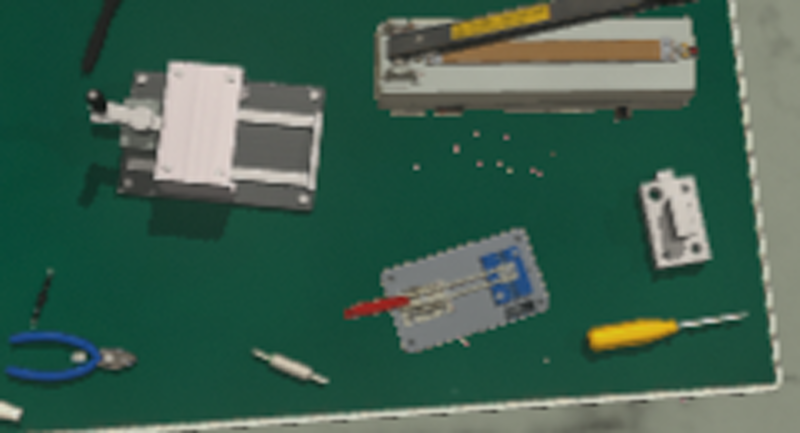

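View pics/b.png

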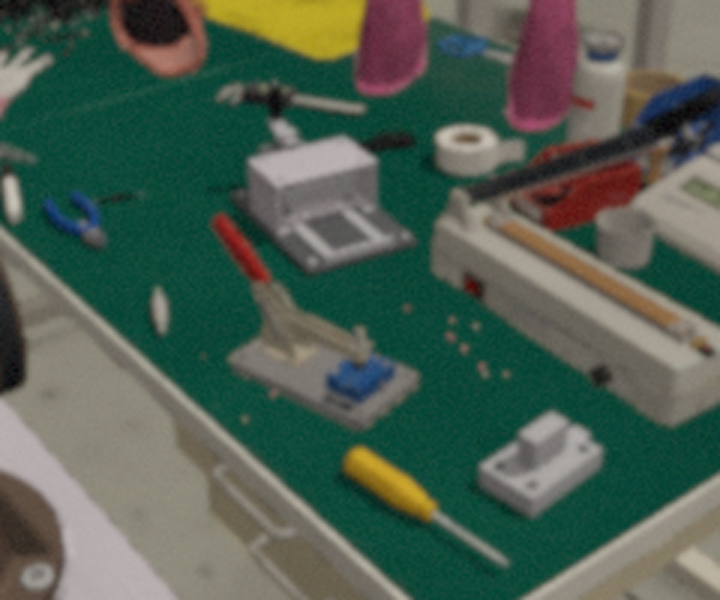

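```bash
python3 - <<'E'
from h import *
np.set_printoptions(precision=4,suppress=True)
f=lambda u,v:(140+u/3.333-.5+.15,130+v/3.333-.5+.15)
g=lambda u,v:(150+u/3-.33,110+v/3-.33)
P=[ray("top",f(*c),.067)for c in[(168,62),(243,68),(235,188),(155,183)]]
print("hood",np.array(P),np.mean(P,0))
print("hood scene",[ray("scene",g(*c),.067)[:2] for c in[(247,156),(343,136),(380,155),(285,183)]])
print("base",[ray("top",f(*c),.01)[:2] for c in[(325,88),(312,212),(118,195)]])
print("handle",ray("top",f(97,98),.119),ray("top",f(97,110),.079),"axis",ray("top",f(145,115),.076))
a=cv2.imread("pics/top0.png")[140:200,160:245];b=cv2.imread("pics/scene0.png")[130:180,225:285]
b=cv2.resize(b,(480,400),interpolation=cv2.INTER_CUBIC)
c=cv2.imread("pics/top0.png")[175:215,325:360]
c=cv2.resize(c,(315,360),interpolation=cv2.INTER_CUBIC)
a=cv2.resize(a,(765,540),interpolation=cv2.INTER_CUBIC)
cv2.imwrite("pics/c.png",a)
d=np.zeros((400,800,3),np.uint8);d[:,:480]=b;d[:360,485:]=c;cv2.imwrite("pics/d.png",d)
E
```

```text
hood [[0.6185 0.2835 0.067 ]
 [0.6077 0.2111 0.067 ]
 [0.4891 0.2245 0.067 ]
 [0.499  0.3003 0.067 ]] [0.5536 0.2548 0.067 ]
hood scene [array([0.5068, 0.3069]), array([0.6177, 0.2822]), array([0.6185, 0.2183]), array([0.5012, 0.2282])]
base [array([0.5991, 0.1333]), array([0.4725, 0.1539]), array([0.5023, 0.3451])]
handle [0.5712 0.3441 0.119 ] [0.5712 0.3514 0.079 ] axis [0.5641 0.3063 0.076 ]
```

View pics/c.png

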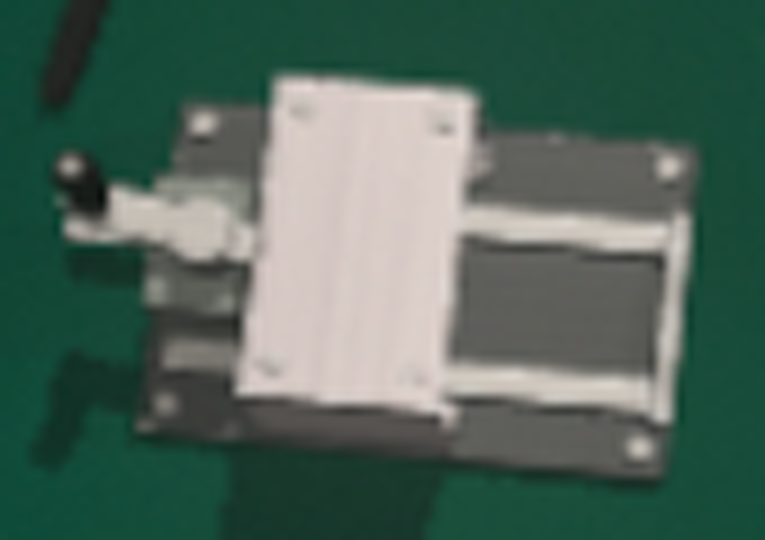

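View pics/d.png

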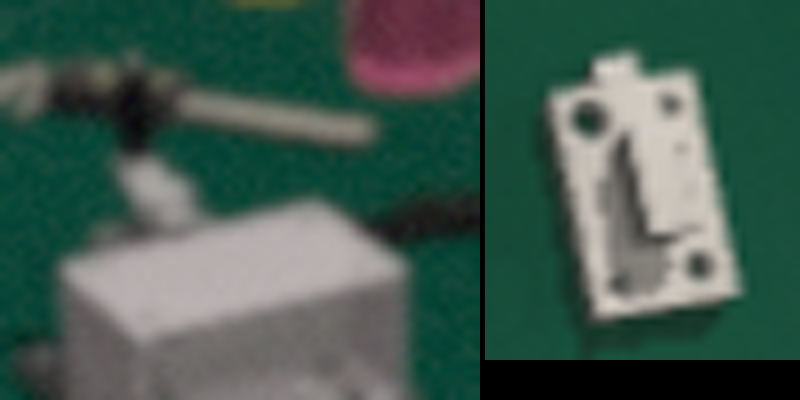

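```bash
python3 - <<'E'
from h import *
np.set_printoptions(precision=4,suppress=True)
f=lambda u,v:(160+u/9-.44,140+v/9-.44)
g=lambda u,v:(225+u/8-.44,130+v/8-.44)
m=lambda u,v:(325+(u-485)/9-.44,175+v/9-.44)
def fit(model,pts):
    A=np.array(model);B=np.array(pts)[:,:2];a=A.mean(0);b=B.mean(0)
    U,_,V=np.linalg.svd((A-a).T@(B-b));R=V.T@np.diag([1,np.linalg.det(V.T@U.T)])@U.T
    t=b-R@a;print("org",t,"yaw deg",np.degrees(np.arctan2(R[1,0],R[0,0])),"res",((R@A.T).T+t-B)*1e3);return R,t
mod=[(.059,.040),(.059,-.032),(-.059,-.032),(-.059,.040)]
R,t=fit(mod,[ray("top",f(*c),.067) for c in[(275,75),(478,95),(443,405),(238,395)]])
print("shaft if x=0",R@[0,.058]+t)
R2,t2=fit([mod[3],mod[0],mod[1],mod[2]],[ray("scene",g(*c),.067) for c in[(62,265),(315,203),(408,265),(135,340)]])
print("hub",ray("top",f(200,225),.078),"in fix",R.T@(ray("top",f(200,225),.078)[:2]-t))
print("handle",ray("top",f(72,163),.119),ray("top",f(93,205),.082), "scene",ray("scene",g(133,65),.119),ray("scene",g(135,150),.079))
print("upper");fit([(.042,.026),(.042,-.026),(-.042,-.026),(-.042,.026),(.03,.014),(-.03,-.014)],[ray("top",m(*c),.018) for c in[(548,95),(693,72),(742,293),(597,320),(590,117),(700,265)]])
E
```

```text
org [0.5554 0.2519] yaw deg -8.545090708976737 res [[-0.0131 -0.6002]
 [ 1.5541  0.7029]
 [-1.9374  0.3913]
 [ 0.3964 -0.494 ]]
shaft if x=0 [0.564  0.3092]
org [0.5544 0.2514] yaw deg -8.00319324980717 res [[-1.8168 -0.721 ]
 [ 0.4589  0.0313]
 [-2.0301 -0.5797]
 [ 3.388   1.2695]]
hub [0.5625 0.3104 0.078 ] in fix [-0.0017  0.059 ]
handle [0.5759 0.3477 0.119 ] [0.5712 0.3473 0.082 ] scene [0.5746 0.3492 0.119 ] [0.5761 0.3528 0.079 ]
upper
org [ 0.4382 -0.2029] yaw deg 5.850146391008213 res [[ 0.3657 -1.1982]
 [ 0.5554  1.149 ]
 [-0.117   0.8839]
 [ 0.9732 -0.9729]
 [-1.1306  0.1139]
 [-0.6467  0.0243]]
```

```bash
python3 -m handwheel '[{"delta_pos":[0.5,-0.4,0],"dr":[0,0,0]},{"delta_pos":[0.95,-0.8,0],"dr":[0,0,0]},{"delta_pos":[0.95,-0.8,0],"dr":[0,0,0]},{"delta_pos":[0.95,-0.8,0],"dr":[0,0,0]},{"delta_pos":[0.95,-0.8,0],"dr":[0,0,0]},{"delta_pos":[0.95,-0.8,0],"dr":[0,0,0]},{"delta_pos":[0.95,-0.8,0],"dr":[0,0,0]},{"delta_pos":[0.95,-0.8,0],"dr":[0,0,0]},{"delta_pos":[0.95,-0.8,0],"dr":[0,0,0]},{"delta_pos":[0.95,-0.8,0],"dr":[0,0,0]}]' 0 20; python3 -m handwheel '[{"delta_pos":[0.95,-0.8,-0.4],"dr":[0,0,0]},{"delta_pos":[0.95,-0.8,-0.8],"dr":[0,0,0]},{"delta_pos":[0.2,-0.2,-0.8],"dr":[0,0,0]},{"delta_pos":[0,0,0],"dr":[0,0,0]},{"delta_pos":[0,0,0],"dr":[0,0,0]}]'
```

```text
t: 2.0
eef_pos: [0.5149, 0.4003, 0.2458]
ee_rot: [-3.141, -0.0, -0.367]
force: [0.5, 1.5, 0.3]
width: 0.0438
gripper_force: 0.0
t: 2.5
eef_pos: [0.5767, 0.3476, 0.1858]
ee_rot: [3.141, -0.0, -0.367]
force: [-0.4, 1.1, 0.8]
width: 0.0437
gripper_force: 0.0
```

```bash
python3 -m handwheel '[{"delta_pos":[0,0,-0.7],"dr":[0,0,0]},{"delta_pos":[0,0,-0.7],"dr":[0,0,0]},{"delta_pos":[0,0,-0.7],"dr":[0,0,0]},{"delta_pos":[0,0,-0.5],"dr":[0,0,0]},{"delta_pos":[0,0,0],"dr":[0,0,0]},{"delta_pos":[0,0,0],"dr":[0,0,0]}]'; python3 -m handwheel '[{"delta_pos":[0,0,0],"dr":[0,0,0]},{"delta_pos":[0,0,0],"dr":[0,0,0]},{"delta_pos":[0,0,0],"dr":[0,0,0]},{"delta_pos":[0,0,0],"dr":[0,0,0]},{"delta_pos":[0,0,0],"dr":[0,0,0]}]' 1 15
python3 - <<'E'
from h import *
im=grab_frame("scene");cv2.imwrite("pics/e.png",cv2.resize(im[80:200,190:330,::-1],(700,600),interpolation=cv2.INTER_CUBIC))
E
```

```text
t: 3.1
eef_pos: [0.5768, 0.3489, 0.1088]
ee_rot: [-3.141, -0.001, -0.366]
force: [0.6, 0.1, -0.6]
width: 0.0441
gripper_force: 0.0
t: 3.6
eef_pos: [0.5766, 0.3478, 0.1079]
ee_rot: [3.141, -0.0, -0.367]
force: [-1.5, -0.7, 1.9]
width: 0.0155
gripper_force: 15.0
```

View pics/e.png

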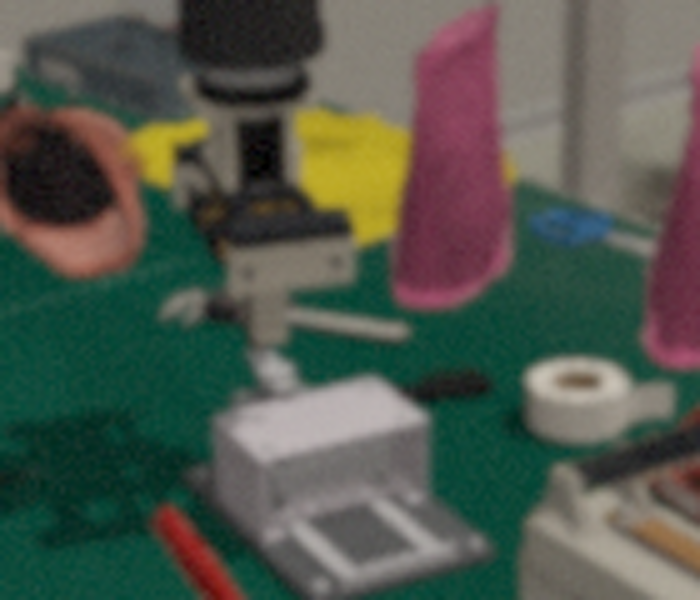

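```bash
python3 -m handwheel '[{"delta_pos":[0.41,-0.22,0],"dr":[0,0,0]},{"delta_pos":[0.31,-0.34,0],"dr":[0,0,0]},{"delta_pos":[0.17,-0.43,0],"dr":[0,0,0]},{"delta_pos":[0.02,-0.46,0],"dr":[0,0,0]},{"delta_pos":[0,0,0],"dr":[0,0,0]},{"delta_pos":[0,0,0],"dr":[0,0,0]}]'
python3 -c "
import numpy as np
for a in range(108,480,20): print(a,np.round(.463*np.cos(np.radians(a)),2),np.round(-.463*np.sin(np.radians(a)),2))"
```

```text
t: 4.25
eef_pos: [0.6031, 0.3031, 0.1077]
ee_rot: [3.14, 0.002, -0.368]
force: [-8.3, -0.7, 7.9]
width: 0.0155
gripper_force: 15.0
108 -0.14 -0.44
128 -0.29 -0.36
148 -0.39 -0.25
168 -0.45 -0.1
188 -0.46 0.06
208 -0.41 0.22
228 -0.31 0.34
248 -0.17 0.43
268 -0.02 0.46
288 0.14 0.44
308 0.29 0.36
328 0.39 0.25
348 0.45 0.1
368 0.46 -0.06
388 0.41 -0.22
408 0.31 -0.34
428 0.17 -0.43
448 0.02 -0.46
468 -0.14 -0.44
```

```bash
python3 -m handwheel '[{"delta_pos":[-0.19,-0.44,0],"dr":[0,0,0]},{"delta_pos":[-0.29,-0.36,0],"dr":[0,0,0]},{"delta_pos":[-0.39,-0.25,0],"dr":[0,0,0]},{"delta_pos":[-0.45,-0.10,0],"dr":[0,0,0]},{"delta_pos":[0,0,0],"dr":[0,0,0]},{"delta_pos":[0,0,0],"dr":[0,0,0]}]'
```

```text
t: 4.85
eef_pos: [0.5647, 0.27, 0.1079]
ee_rot: [-3.141, -0.0, -0.367]
force: [-1.3, 1.7, 3.0]
width: 0.0155
gripper_force: 15.0
```

```bash
python3 -m handwheel '[{"delta_pos":[-0.46,0.06,0],"dr":[0,0,0]},{"delta_pos":[-0.41,0.22,0],"dr":[0,0,0]},{"delta_pos":[-0.31,0.34,0],"dr":[0,0,0]},{"delta_pos":[-0.17,0.43,0],"dr":[0,0,0]},{"delta_pos":[-0.02,0.46,0],"dr":[0,0,0]},{"delta_pos":[0,0,0],"dr":[0,0,0]}]';python3 -m handwheel '[{"delta_pos":[0.14,0.44,0],"dr":[0,0,0]},{"delta_pos":[0.29,0.36,0],"dr":[0,0,0]},{"delta_pos":[0.39,0.25,0],"dr":[0,0,0]},{"delta_pos":[0.45,0.10,0],"dr":[0,0,0]},{"delta_pos":[0.46,-0.06,0],"dr":[0,0,0]},{"delta_pos":[0,0,0],"dr":[0,0,0]}]'
```

```text
t: 5.45
eef_pos: [0.5238, 0.3181, 0.1078]
ee_rot: [-3.14, -0.001, -0.365]
force: [4.4, 1.5, 3.6]
width: 0.0155
gripper_force: 15.0
t: 6.05
eef_pos: [0.5758, 0.3483, 0.1077]
ee_rot: [3.14, -0.0, -0.367]
force: [0.4, -3.9, 7.8]
width: 0.0156
gripper_force: 15.0
```

```bash
python3 -m handwheel '[{"delta_pos":[0.41,-0.22,0],"dr":[0,0,0]},{"delta_pos":[0.31,-0.34,0],"dr":[0,0,0]},{"delta_pos":[0.17,-0.43,0],"dr":[0,0,0]},{"delta_pos":[0.02,-0.46,0],"dr":[0,0,0]},{"delta_pos":[-0.14,-0.44,0],"dr":[0,0,0]},{"delta_pos":[-0.29,-0.36,0],"dr":[0,0,0]},{"delta_pos":[-0.39,-0.25,0],"dr":[0,0,0]},{"delta_pos":[-0.45,-0.10,0],"dr":[0,0,0]},{"delta_pos":[0,0,0],"dr":[0,0,0]}]'
python3 -m handwheel '[{"delta_pos":[-0.46,0.06,0],"dr":[0,0,0]},{"delta_pos":[-0.41,0.22,0],"dr":[0,0,0]},{"delta_pos":[-0.31,0.34,0],"dr":[0,0,0]},{"delta_pos":[-0.17,0.43,0],"dr":[0,0,0]},{"delta_pos":[-0.02,0.46,0],"dr":[0,0,0]},{"delta_pos":[0.14,0.44,0],"dr":[0,0,0]},{"delta_pos":[0.29,0.36,0],"dr":[0,0,0]},{"delta_pos":[0.39,0.25,0],"dr":[0,0,0]},{"delta_pos":[0,0,0],"dr":[0,0,0]},{"delta_pos":[0,0,0],"dr":[0,0,0]}]'
```

```text
t: 6.95
eef_pos: [0.5627, 0.27, 0.1079]
ee_rot: [3.141, 0.001, -0.366]
force: [-2.3, 0.2, 5.4]
width: 0.0154
gripper_force: 15.0
t: 7.95
eef_pos: [0.5489, 0.3477, 0.1077]
ee_rot: [3.141, -0.001, -0.366]
force: [2.5, -2.4, 7.0]
width: 0.0157
gripper_force: 15.0
```

```bash
python3 -m handwheel '[{"delta_pos":[0.32,0.07,0],"dr":[0,0,0]},{"delta_pos":[0.33,0,0],"dr":[0,0,0]},{"delta_pos":[0,0,0],"dr":[0,0,0]},{"delta_pos":[0,0,0],"dr":[0,0,0]}]'
```

```text
t: 8.35
eef_pos: [0.5681, 0.3499, 0.1078]
ee_rot: [3.141, -0.0, -0.367]
force: [2.2, -1.4, 7.8]
width: 0.0153
gripper_force: 15.0
```

```bash
python3 -m handwheel '[{"delta_pos":[0.07,-0.01,0],"dr":[0,0,0]},{"delta_pos":[0,0,0],"dr":[0,0,0]},{"delta_pos":[0,0,0],"dr":[0,0,0]},{"delta_pos":[0,0,0],"dr":[0,0,0]}]'
```

```text
t: 8.75
eef_pos: [0.5696, 0.3497, 0.1077]
ee_rot: [3.141, 0.0, -0.366]
force: [-0.5, -1.0, 7.8]
width: 0.0157
gripper_force: 15.0
```

```bash
python3 -m handwheel '[{"delta_pos":[0,0,0],"dr":[0,0,0]},{"delta_pos":[0,0,0],"dr":[0,0,0]},{"delta_pos":[0,0,0.6],"dr":[0,0,0]},{"delta_pos":[0,0,1],"dr":[0,0,0]},{"delta_pos":[0,0,1],"dr":[0,0,0]},{"delta_pos":[-0.1,-0.5,1],"dr":[0,0,0]},{"delta_pos":[-0.22,-0.92,0.3],"dr":[0,0,6]},{"delta_pos":[-0.22,-0.92,0],"dr":[0,0,7]},{"delta_pos":[-0.22,-0.92,0],"dr":[0,0,7]},{"delta_pos":[-0.22,-0.92,0],"dr":[0,0,7]}]' 0
python3 -m handwheel '[{"delta_pos":[-0.22,-0.92,0],"dr":[0,0,0]},{"delta_pos":[-0.22,-0.92,0],"dr":[0,0,0]},{"delta_pos":[-0.22,-0.92,0],"dr":[0,0,0]},{"delta_pos":[-0.22,-0.92,0],"dr":[0,0,0]},{"delta_pos":[-0.22,-0.92,0],"dr":[0,0,0]},{"delta_pos":[-0.22,-0.92,0],"dr":[0,0,0]},{"delta_pos":[-0.22,-0.92,0],"dr":[0,0,0]},{"delta_pos":[-0.22,-0.92,0],"dr":[0,0,0]},{"delta_pos":[-0.22,-0.92,0],"dr":[0,0,0]}]'
python3 - <<'E'
from h import *
np.set_printoptions(precision=4,suppress=True)
print(get_state()["q"])
for cam in("top","scene"):
    im=grab_frame(cam);cv2.imwrite(f"pics/{cam}1.png",im[:,:,::-1])
    for n in("lower_face","lower_lug"):
        for r in mark_of(cam,n)[:2]: print(cam,n,np.round(r["location"],1),round(r["conf"],2),ray(cam,r["location"],.049))
a=cv2.imread("pics/top1.png")[145:200,190:245];b=cv2.imread("pics/scene1.png")[145:205,230:300]
d=np.zeros((440,800,3),np.uint8);d[:,:440]=cv2.resize(a,(440,440),interpolation=cv2.INTER_CUBIC);d[:300,445:795]=cv2.resize(b,(350,300),interpolation=cv2.INTER_CUBIC)
cv2.imwrite("pics/f.png",d)
E
```

```text
t: 9.75
eef_pos: [0.539, 0.2225, 0.2237]
ee_rot: [3.141, 0.002, 0.11]
force: [0.5, -0.4, 0.2]
width: 0.0437
gripper_force: 0.0
t: 10.65
eef_pos: [0.4798, -0.0258, 0.2239]
ee_rot: [-3.141, 0.002, 0.105]
force: [-1.3, -0.4, -0.5]
width: 0.0438
gripper_force: 0.0
[ 0.3564  0.0523 -0.4337 -0.0009 -1.0866  1.3194]
scene lower_face [262.5 175.1] 0.57 [0.5467 0.1977 0.049 ]
scene lower_lug [278.4 175.3] 0.62 [0.5841 0.1656 0.049 ]
scene lower_lug [293.5 280.7] 0.39 [ 0.3065 -0.2239  0.049 ]
```

View pics/f.png

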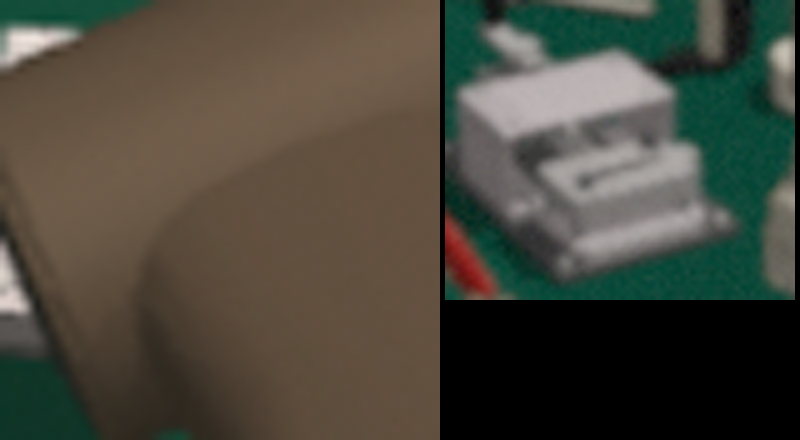

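```bash
python3 -m handwheel '[{"delta_pos":[-0.22,-0.92,0],"dr":[0,0,0]},{"delta_pos":[-0.22,-0.92,0],"dr":[0,0,0]},{"delta_pos":[-0.22,-0.92,0],"dr":[0,0,0]},{"delta_pos":[-0.22,-0.92,0],"dr":[0,0,0]},{"delta_pos":[-0.22,-0.92,0],"dr":[0,0,0]},{"delta_pos":[-0.22,-0.92,0],"dr":[0,0,0]},{"delta_pos":[0,0,0],"dr":[0,0,0]},{"delta_pos":[0,0,0],"dr":[0,0,0]}]'
python3 - <<'E'
from h import *
np.set_printoptions(precision=4,suppress=True)
for cam in("top","scene"):
    im=grab_frame(cam);cv2.imwrite(f"pics/{cam}2.png",im[:,:,::-1])
    for n in("lower_face","lower_lug"):
        for r in mark_of(cam,n)[:2]: print(cam,n,np.round(r["location"],1),round(r["conf"],2),ray(cam,r["location"],.049))
a=cv2.imread("pics/top2.png")[145:200,190:245];b=cv2.imread("pics/scene2.png")[155:205,235:285]
d=np.zeros((440,800,3),np.uint8);d[:,:440]=cv2.resize(a,(440,440),interpolation=cv2.INTER_CUBIC);d[:350,445:795]=cv2.resize(b,(350,350),interpolation=cv2.INTER_CUBIC)
cv2.imwrite("pics/g.png",d)
E
```

```text
t: 11.75
eef_pos: [0.4412, -0.1905, 0.2243]
ee_rot: [-3.141, 0.001, 0.104]
force: [0.3, -0.1, -0.2]
width: 0.0438
gripper_force: 0.0
top lower_face [224.4 171.1] 0.74 [0.5397 0.1774 0.049 ]
top lower_lug [226.  153.5] 0.66 [0.5987 0.169  0.049 ]
scene lower_face [263.6 179.5] 0.9 [0.5316 0.1724 0.049 ]
scene lower_lug [278.1 173.1] 0.61 [0.5928 0.1778 0.049 ]
```

View pics/g.png

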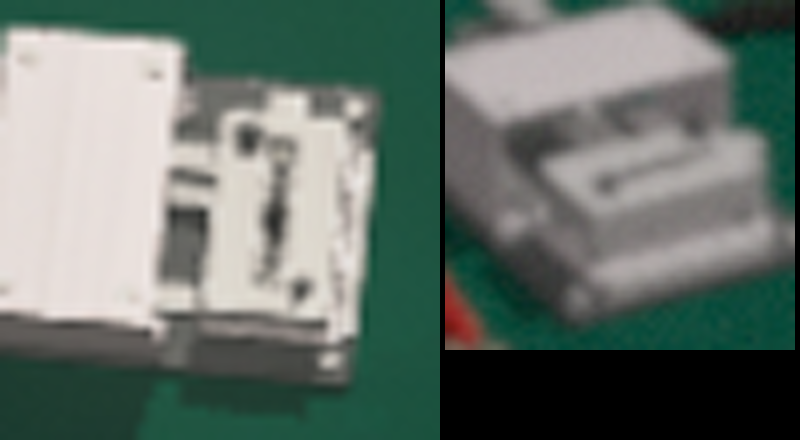

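```bash
cat >> h.py <<'E'
def fit(model,pts):
    A=np.array(model);B=np.array(pts)[:,:2];a=A.mean(0);b=B.mean(0)
    U,_,V=np.linalg.svd((A-a).T@(B-b));R=V.T@np.diag([1,np.linalg.det(V.T@U.T)])@U.T
    t=b-R@a;print("org",t,"yaw deg",np.degrees(np.arctan2(R[1,0],R[0,0])),"res",((R@A.T).T+t-B).round(4)*1e3);return R,t
E
python3 - <<'E'
from h import *
f=lambda u,v:(190+u/8-.44,145+v/8-.44)
g=lambda u,v:(235+(u-445)/7-.43,155+v/7-.43)
m=[(.042,.026),(.042,-.026),(-.042,-.026),(-.042,.026)]
fit(m+[(.03,.014),(-.03,-.014)],[ray("top",f(*c),z) for c,z in[((228,110),.049),((340,122),.049),((325,322),.049),((208,312),.049),((248,138),.055),((301,290),.055)]])
E
python3 -m handwheel '[{"delta_pos":[-0.09,-0.44,-0.4],"dr":[0,0,0]},{"delta_pos":[0,0,-0.8],"dr":[0,0,0]},{"delta_pos":[0,0,-1],"dr":[0,0,0]},{"delta_pos":[0,0,-1],"dr":[0,0,0]},{"delta_pos":[0,0,-1],"dr":[0,0,0]},{"delta_pos":[0,0,0],"dr":[0,0,0]},{"delta_pos":[0,0,0],"dr":[0,0,0]}]'
```

```text
org [0.5381084  0.17889806] yaw deg -8.526043368336637 res [[-0.6  2.6]
 [-0.2 -3.4]
 [-0.3 -1.9]
 [ 0.2  2.8]
 [-0.2  0.4]
 [ 0.9 -0.5]]
t: 12.75
eef_pos: [0.438, -0.2043, 0.0985]
ee_rot: [3.141, 0.002, 0.105]
force: [-0.2, -0.6, -0.1]
width: 0.0438
gripper_force: 0.0
```

```bash
python3 - <<'E'
from h import *
f=lambda u,v:(190+u/8-.44,145+v/8-.44)
g=lambda u,v:(235+(u-445)/7-.43,155+v/7-.43)
R=np.array([[.989,.148],[-.148,.989]])
def back(p,m): return (p[:2]-R@np.array(m)).round(4)
print("lug tip",back(ray("top",f(288,93),.049),(.052,0)))
m={(.042,-.026):(765,145),(-.042,-.026):(603,212),(-.042,.026):(545,163)}
for k,v in m.items(): print("scene",k,back(ray("scene",g(*v),.049),k))
for k in m: print(k, "pred px",((proj("scene",list(R@np.array(k)+[.5437,.1784])+[.049])-[235,155]+.43)*7+[445,0]).round(), ((proj("top",list(R@np.array(k)+[.5437,.1784])+[.049])-[190,145]+.44)*8).round())
a=cv2.imread("pics/top2.png")[145:200,190:245];b=cv2.imread("pics/scene2.png")[155:205,235:285]
A=cv2.resize(a,(440,440),interpolation=cv2.INTER_CUBIC);B=cv2.resize(b,(350,350),interpolation=cv2.INTER_CUBIC)
out=np.zeros((440,800,3),np.uint8)
for C,col in(((.5437,.1784),(0,0,255)),((.5385,.1784),(255,0,0))):
    P=[(.042,.026),(.042,-.026),(-.042,-.026),(-.042,.026)]
    W=[list(R@np.array(k)+C)+[.049] for k in P]
    cv2.polylines(A,[np.array([(proj("top",w)-[190,145]+.5)*8 for w in W]).astype(int)],True,col,1)
    cv2.polylines(B,[np.array([(proj("scene",w)-[235,155]+.5)*7 for w in W]).astype(int)],True,col,1)
out[:,:440]=A;out[:350,445:795]=B;cv2.imwrite("pics/i.png",out)
E
```

```text
lug tip [0.5382 0.1786]
scene (0.042, -0.026) [0.5509 0.1939]
scene (-0.042, -0.026) [0.5414 0.177 ]
scene (-0.042, 0.026) [0.5407 0.1776]
(0.042, -0.026) pred px [775. 162.] [349. 109.]
(-0.042, -0.026) pred px [605. 209.] [330. 309.]
(-0.042, 0.026) pred px [549. 160.] [202. 298.]
```

View pics/i.png

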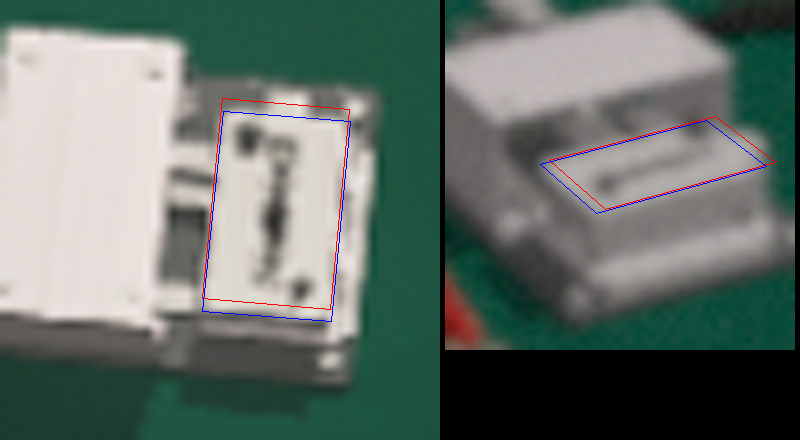

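```bash
python3 -m handwheel '[{"delta_pos":[0,0.03,-0.7],"dr":[0,0,0]},{"delta_pos":[0,0,-0.7],"dr":[0,0,0]},{"delta_pos":[0,0,-0.5],"dr":[0,0,0]},{"delta_pos":[0,0,0],"dr":[0,0,0]},{"delta_pos":[0,0,0],"dr":[0,0,0]}]'; python3 -m handwheel '[{"delta_pos":[0,0,0],"dr":[0,0,0]},{"delta_pos":[0,0,0],"dr":[0,0,0]},{"delta_pos":[0,0,0],"dr":[0,0,0]},{"delta_pos":[0,0,0],"dr":[0,0,0]},{"delta_pos":[0,0,0],"dr":[0,0,0]}]' 1 30
```

```text
t: 13.25
eef_pos: [0.4393, -0.2032, 0.0429]
ee_rot: [3.141, -0.002, 0.105]
force: [0.9, 0.0, 0.5]
width: 0.0437
gripper_force: 0.0
t: 13.75
eef_pos: [0.4385, -0.203, 0.042]
ee_rot: [3.141, -0.001, 0.105]
force: [-1.8, 1.7, 6.5]
width: 0.0176
gripper_force: 30.0
```

```bash
python3 -m handwheel '[{"delta_pos":[0,0,0.4],"dr":[0,0,0]},{"delta_pos":[0,0,0.8],"dr":[0,0,0]},{"delta_pos":[0,0,1],"dr":[0,0,0]},{"delta_pos":[0,0,1],"dr":[0,0,0]},{"delta_pos":[0,0,1],"dr":[0,0,0]},{"delta_pos":[0.11,0.4,0.8],"dr":[0,0,0]},{"delta_pos":[0.2,0.8,0.3],"dr":[0,0,0]},{"delta_pos":[0.22,0.85,0],"dr":[0,0,-2]},{"delta_pos":[0.22,0.85,0],"dr":[0,0,-4]},{"delta_pos":[0.22,0.85,0],"dr":[0,0,-4]}]'
python3 -m handwheel '[{"delta_pos":[0.22,0.85,0],"dr":[0,0,-4.5]},{"delta_pos":[0.22,0.85,0],"dr":[0,0,0]},{"delta_pos":[0.22,0.85,0],"dr":[0,0,0]},{"delta_pos":[0.22,0.85,0],"dr":[0,0,0]},{"delta_pos":[0.22,0.85,0],"dr":[0,0,0]},{"delta_pos":[0.22,0.85,0],"dr":[0,0,0]},{"delta_pos":[0.22,0.85,0],"dr":[0,0,0]},{"delta_pos":[0.22,0.85,0],"dr":[0,0,0]},{"delta_pos":[0.22,0.85,0],"dr":[0,0,0]},{"delta_pos":[0,0,0],"dr":[0,0,0]}]'
```

```text
t: 14.75
eef_pos: [0.467, -0.0896, 0.2003]
ee_rot: [-3.141, 0.001, -0.073]
force: [1.0, -0.7, -2.1]
width: 0.0176
gripper_force: 30.0
t: 15.75
eef_pos: [0.5272, 0.1413, 0.1997]
ee_rot: [3.141, 0.001, -0.147]
force: [-0.2, -0.6, -2.4]
width: 0.0178
gripper_force: 30.0
```

```bash
python3 -m handwheel '[{"delta_pos":[0.2,0.65,-0.4],"dr":[0,0,0]},{"delta_pos":[0.19,0.59,-0.7],"dr":[0,0,0]},{"delta_pos":[0,0,-0.7],"dr":[0,0,0]},{"delta_pos":[0,0,-0.7],"dr":[0,0,0]},{"delta_pos":[0,0,-0.5],"dr":[0,0,0]},{"delta_pos":[0,0,0],"dr":[0,0,0]},{"delta_pos":[0,0,0],"dr":[0,0,0]},{"delta_pos":[0,0,0],"dr":[0,0,0]}]'
python3 - <<'E'
from h import *
np.set_printoptions(precision=4,suppress=True)
s=get_state();T=s["eef_pos"];print(T,s["ee_rot"],s["force"])
z=T[2]-.042
for cam in("top","scene"):
    im=grab_frame(cam);cv2.imwrite(f"pics/{cam}3.png",im[:,:,::-1])
    for n,h in(("upper_mould",z),("upper_lug",z),("lower_lug",.049),("upper_grip",z+.035)):
        for r in mark_of(cam,n)[:1]: print(cam,n,np.round(r["location"],1),round(r["conf"],2),ray(cam,r["location"],h))
a=cv2.imread("pics/top3.png")[145:200,190:245];b=cv2.imread("pics/scene3.png")[145:205,235:295]
d=np.zeros((440,800,3),np.uint8);d[:,:385]=cv2.resize(a,(385,440))[:,:385];d[:400,395:795]=cv2.resize(b,(400,400),interpolation=cv2.INTER_CUBIC)
d[:,:385]=0;d[:385,:385]=cv2.resize(a,(385,385),interpolation=cv2.INTER_CUBIC)
cv2.imwrite("pics/j.png",d)
E
```

```text
t: 16.55
eef_pos: [0.539, 0.1764, 0.1114]
ee_rot: [-3.141, -0.001, -0.149]
force: [0.6, 0.2, -2.2]
width: 0.0177
gripper_force: 30.0
[0.539  0.1764 0.1114] [-3.1409 -0.001  -0.1487] [ 0.591   0.1667 -2.1569]
top upper_mould [224.3 169.1] 0.62 [0.541  0.1765 0.0694]
top upper_lug [224.9 169. ] 0.18 [0.5412 0.1746 0.0694]
top lower_lug [221.2 165.3] 0.6 [0.5598 0.1867 0.049 ]
top upper_grip [162.3 236.4] 0.59 [0.3354 0.3725 0.1044]
scene upper_mould [265.9 174.5] 0.91 [0.5333 0.1628 0.0694]
scene upper_lug [276.3 169. ] 0.83 [0.5808 0.1718 0.0694]
scene lower_lug [278.8 176.5] 0.84 [0.5799 0.1586 0.049 ]
scene upper_grip [263.8 161.5] 0.57 [0.5393 0.1801 0.1044]
```

View pics/j.png

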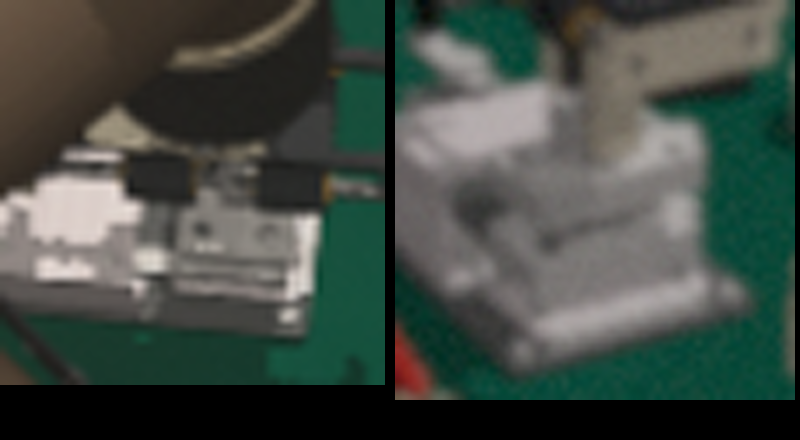

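```bash
python3 -m handwheel '[{"delta_pos":[0,0.07,-0.2],"dr":[0,0,0]},{"delta_pos":[0,0,-0.1],"dr":[0,0,0]},{"delta_pos":[0,0,0],"dr":[0,0,0]},{"delta_pos":[0,0,0],"dr":[0,0,0]}]';  python3 -m handwheel '[{"delta_pos":[0,0,-0.1],"dr":[0,0,0]},{"delta_pos":[0,0,0],"dr":[0,0,0]},{"delta_pos":[0,0,0],"dr":[0,0,0]}]'
```

```text
t: 17.45
eef_pos: [0.5384, 0.1782, 0.1013]
ee_rot: [3.141, 0.0, -0.149]
force: [0.3, 0.1, -3.2]
width: 0.0177
gripper_force: 30.0
t: 17.75
eef_pos: [0.5385, 0.1783, 0.0986]
ee_rot: [-3.142, -0.0, -0.149]
force: [-0.4, 0.5, -2.8]
width: 0.0179
gripper_force: 30.0
```

```bash
python3 -m handwheel '[{"delta_pos":[0,0,-0.06],"dr":[0,0,0]},{"delta_pos":[0,0,0],"dr":[0,0,0]},{"delta_pos":[0,0,0],"dr":[0,0,0]}]';  python3 -m handwheel '[{"delta_pos":[0,0,-0.06],"dr":[0,0,0]},{"delta_pos":[0,0,0],"dr":[0,0,0]},{"delta_pos":[0,0,0],"dr":[0,0,0]}]'
```

```text
t: 18.05
eef_pos: [0.5388, 0.1787, 0.0969]
ee_rot: [-3.141, -0.001, -0.149]
force: [-0.2, 1.9, -1.4]
width: 0.0178
gripper_force: 30.0
t: 18.35
eef_pos: [0.5389, 0.1787, 0.0951]
ee_rot: [-3.141, -0.001, -0.149]
force: [2.3, 3.5, -2.1]
width: 0.0177
gripper_force: 30.0
```

```bash
python3 -m handwheel '[{"delta_pos":[0.02,0.03,-0.06],"dr":[0,0,0]},{"delta_pos":[0,0,0],"dr":[0,0,0]},{"delta_pos":[0,0,0],"dr":[0,0,0]}]';  python3 -m handwheel '[{"delta_pos":[0,0,-0.06],"dr":[0,0,0]},{"delta_pos":[0,0,0],"dr":[0,0,0]},{"delta_pos":[0,0,0],"dr":[0,0,0]}]'; python3 -c "
from h import *
print(get_state()['moment'])"
```

```text
t: 18.65
eef_pos: [0.5389, 0.179, 0.0929]
ee_rot: [3.141, 0.0, -0.149]
force: [1.6, 1.6, -2.8]
width: 0.018
gripper_force: 30.0
t: 18.95
eef_pos: [0.5389, 0.179, 0.0911]
ee_rot: [3.141, 0.0, -0.149]
force: [0.3, 1.2, -3.5]
width: 0.0178
gripper_force: 30.0
[ 0.55882863 -0.46232853 -0.02185352]
```

```bash
python3 -m handwheel '[{"delta_pos":[0,0,-0.04],"dr":[0,0,0]},{"delta_pos":[0,0,0],"dr":[0,0,0]},{"delta_pos":[0,0,0],"dr":[0,0,0]}]';  python3 -m handwheel '[{"delta_pos":[0,0,-0.06],"dr":[0,0,0]},{"delta_pos":[0,0,0],"dr":[0,0,0]},{"delta_pos":[0,0,0],"dr":[0,0,0]}]'
```

```text
t: 19.25
eef_pos: [0.539, 0.179, 0.0904]
ee_rot: [3.141, 0.0, -0.149]
force: [-1.4, 0.1, 2.5]
width: 0.0179
gripper_force: 30.0
t: 19.55
eef_pos: [0.539, 0.1791, 0.0886]
ee_rot: [3.141, 0.0, -0.149]
force: [-4.0, 0.6, 5.9]
width: 0.0179
gripper_force: 30.0
```

```bash
python3 -m handwheel '[{"delta_pos":[0.02,0,-0.06],"dr":[0,0,0]},{"delta_pos":[0,0,0],"dr":[0,0,0]},{"delta_pos":[0,0,0],"dr":[0,0,0]}]';  python3 -m handwheel '[{"delta_pos":[0,0,-0.05],"dr":[0,0,0]},{"delta_pos":[0,0,0],"dr":[0,0,0]},{"delta_pos":[0,0,0],"dr":[0,0,0]},{"delta_pos":[0,0,0],"dr":[0,0,0]}]'
python3 - <<'E'
from h import *
im=grab_frame("scene")
for n in("upper_mould","lower_face","upper_lug","lower_lug"):
    for r in mark_of("scene",n)[:1]: print(n,r)
cv2.imwrite("pics/k.png",cv2.resize(im[140:210,230:300,::-1],(600,600),interpolation=cv2.INTER_CUBIC))
E
```

```text
t: 19.85
eef_pos: [0.5391, 0.179, 0.0868]
ee_rot: [3.141, 0.001, -0.149]
force: [-5.3, 0.1, 8.2]
width: 0.0179
gripper_force: 30.0
t: 20.25
eef_pos: [0.5391, 0.179, 0.0856]
ee_rot: [3.141, 0.001, -0.149]
force: [-6.3, 0.5, 9.2]
width: 0.0176
gripper_force: 30.0
upper_mould {'location': [264.0, 183.3], 'conf': 0.7}
lower_face {'location': [263.1, 180.0], 'conf': 0.63}
upper_lug {'location': [277.9, 174.6], 'conf': 0.85}
lower_lug {'location': [278.5, 174.3], 'conf': 0.53}
```

View pics/k.png

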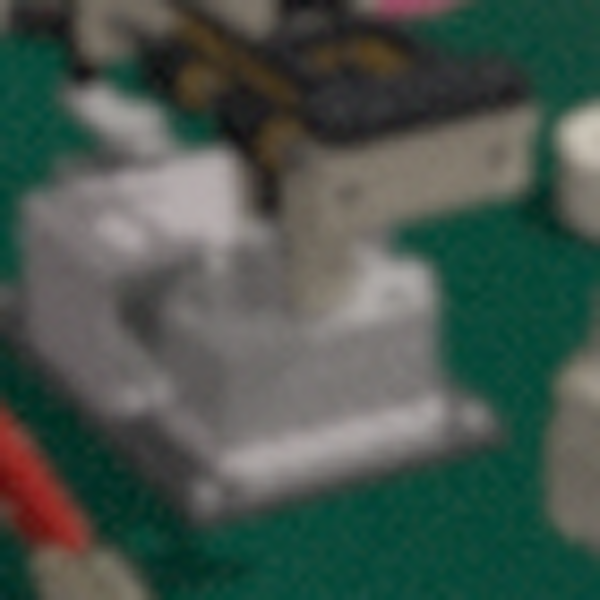

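```bash
python3 -c "
from station import *
s=get_state();print(s['eef_pos'],s['force'])
print(job_done())"
```

```text
[0.53915782 0.17907348 0.08557934] [-5.7005231   0.95907922 10.16193304]
the job is handed in; nothing more can be done
None
```

I wound the shuttle out to about its end stop, set the upper mould half on the dowels lug over lug, and handed the job in at about 20 s while still holding it pressed; the sink of about 5 mm and push of about 10 N are estimates from the arm's height and wrist-force readings, and no pass or fail result came back.

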